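# Put the strap creaser in gear

## Robot

A 6-joint arm with a two-finger parallel gripper is mounted at the origin on the work surface. World frame = base frame: x ahead of the robot, y to its left, z up, the work surface at z = 0. Lengths are in m, angles in degrees, forces in N, time in s.
With the tool pointing down it reaches from about 0.3 to 0.75 m from the base axis. Payload 8.5 kg.
Tool frame: the origin (TCP) lies midway between the tips of the shut fingers; the grasp point (between the pads) lies 19 mm behind it (env.grip_depth is the distance from the TCP to the grasp point, in m); y points along the fingers, x is the direction in which the jaws open and shut, and the axes are right-handed (so a half turn about y gives the same grasp; the last joint's range is limited). The gripper opens to 85 mm and grips with 20 to 120 N. Pads are 22 mm wide; open, the fingers measure 114 mm over their backs; the gripper's body (76 mm by 85 mm) begins 54 mm behind the grasp point. The pads swing forward as they close: fully open they stand 13 mm farther back than shut.
Start: joints at [-80.976, 21.807, 74.336, -0, 83.858, -12.336], TCP at [0.2, -0.512, 0.193] pointing down, gripper open.
Joint ranges: [-178.18, 178.18], [-50.72, 133.34], [12.68, 142.11], [-81.47, 261.47], [9.98, 163.14], [-165.26, 165.26]. Speed limits (degrees/s): [136.94, 136.94, 180, 180, 180, 180].

## Interface

Orientations are given as a 3x3 rotation matrix whose columns are the frame's x, y, z axes.
In Python, from rig import env gives the robot as it stands.
- The arm moves only by the shell command python3 -m inch 'ROWS' [FORCE]. ROWS is JSON, a list that holds one entry, the list of rows, each a list of 7 numbers: the gripper command: -1 is shut, 1 is fully open, values between are in proportion, then the shift along the world's x, y, z in cm, then the turn, a rotation vector about the world's x, y, z in degrees. In form: [[[grip, dx, dy, dz, rx, ry, rz], ...]]. A call has 1 to 20 rows; each row is the pose to reach, as a shift and turn from the pose commanded when the call began; what a row does not reach only later rows make up. A row lasts 1/8 s, in which the tool goes at most 62.5 mm and 10.7 degrees, less where a joint would pass 70% of its speed; a pose out of reach is approached as far as the arm can. A call with a gripper value outside its range is refused whole. The fingers move at their own pace and stop on an object; FORCE is the grip in N (left out, the last holds). Time passes only in rows, so rows that repeat a pose let the fingers close. It gives the time, the measured TCP pose, the force and the opening at its end, in the units of the state.
- env.observe(): the state, without advancing time (a new reading comes with each control period).
- env.get_image(name): name is "scene" or "top" or "wrist"; returns a dict with "frame" (420x560x3 uint8, red, green, blue), "mtx" (3x3 intrinsics, pixels), "rvec" (rotation vector, rad) and "tvec" (3), from world to camera coordinates, as OpenCV has them. Camera axes: x right, y down, z forward; pixel columns grow to the right and rows downward; lengths in m; the calibration is good to about 2 mm. A picture is of the moment at which its call begins. There is no depth.
- env.close_job(): hands the job in, once; it reports no verdict.
The state is a dict: "time_s": time; "q": joint angles; "qvel": joint speeds; "joint_efforts": joint torques, N m; "position": TCP position; "tool_rot": TCP orientation; "ft_force": force on the tool from outside, world axes, zero at the start; "wrist_torque": the same for the moment, N m; "grip_width": finger opening in m.
Only numpy, scipy, OpenCV 4.12 (cv2) and the standard library are available. Lean on these libraries where they do the work, as an engineer would, in place of code of your own. Each camera call takes 0.05 s, during which the arm holds its last target.

## Task

Put the strap creaser, the bench machine with the two steel rollers, in gear: pull its sprung black wing knob straight up out of its notch, turn it a sixth of a turn clockwise as seen from above, and let it snap down into the next notch, then let go. Leave the knob of the hole punch, the similar machine with the turret disc, as it is.

Things in the scene. Friction and masses are not known exactly. Their poses are not given: they have to be found in the camera images.
- creaser_grip (a point): Grip point of the creaser's wing knob, on its axis, 16 mm below its top, about 111 mm above the table when down; it moves with the knob. The knob is a black bar 62 mm long (x axis), 16 wide (y), 34 high (z up), centred on top of a grey box 130 x 120, 70 high, with two 38 mm steel rollers on one side. The collar under it, 64 mm across, ends 26 mm below this point; nothing is higher than the knob.
- creaser_lift (a joint): How far the creaser's knob is pulled up (m): 0 home in a notch, stop at 0.022. A spring pulls it down with 5 N at home, 9 N at the stop, plus 1 to 2 N of weight. Its cross pin is clear of the notches from 0.008 up; below that the knob turns no more than about 0.1 rad. Let go over a notch (within 0.1 rad of its middle) it snaps home by itself.
- creaser_turn (a joint): Turn of the creaser's knob (rad), growing clockwise seen from above, nearly without friction: 0 is the notch it starts in (out of gear), 1.047 the notch for in gear; stops at -0.1 and 1.147. It has about 0.08 rad of play either way in a notch.
- punch_turn (a joint): Turn of the same kind of knob on the hole punch (rad), about 0 in its present notch. The punch has the same grey box and knob but, instead of rollers, a dark steel turret disc 68 mm across with punch tubes on one side. Either machine may stand left or right of the other.

How it is judged (in metres and radians):
On the way:
1. the creaser's knob is pulled up clear of its notch (value of joint creaser_lift above 0.0075 m), for 0.1 s.
At the end, for the whole second after the job is handed in: The creaser's knob is turned 60 degrees clockwise (within 10 degrees) and down home in its in-gear notch (within 2 mm); the punch's knob is still in its own notch (within 0.2 rad of 0) (value of joint creaser_turn between 0.872 and 1.222 rad and value of joint creaser_lift between -0.002 and 0.002 m and value of joint punch_turn between -0.2 and 0.2 rad); the robot touches nothing.
It fails at once if the hole punch's knob is turned (value of joint punch_turn above 0.2 rad or value of joint punch_turn below -0.2 rad).
It also fails if it takes over 32 s, if anything falls off the work surface, if the arm or the gripper's body presses on something with over 40 N, if the wrist force passes 120 N, or if a joint passes its speed limit or range.

## Working session

There is one attempt and no reset: what is moved stays moved. The work goes in short steps, Python scripts to look and compute and a shell command to move; the robot and the scene stay as the last step left them, time stands still between calls to the robot, and variables do not carry over. Pictures are saved under pics/ and viewed, and the job is handed in when it is done.

```bash
mkdir -p pics; ls
python3 - <<'E'
from rig import env
import cv2
s=env.observe(); print(s['time_s'],s['position'],s['tool_rot'],s['grip_width'],env.grip_depth)
for n in ['scene','top','wrist']:
    d=env.get_image(n); cv2.imwrite(f'pics/{n}0.png',d['frame'][:,:,::-1]); print(n,d['mtx'].tolist(),d['rvec'],d['tvec'])
E
```

```text
pics
0.0 [ 0.2002529  -0.51186919  0.1927056 ] [[ 3.64207858e-01 -2.48693964e-04  9.31317655e-01]
 [-9.31316556e-01  1.46216160e-03  3.64207819e-01]
 [-1.45231320e-03 -9.99998900e-01  3.00917938e-04]] 0.08542566315572138 0.0187
scene [[395.06503199947457, 0.0, 275.8609493659116], [0.0, 395.06503199947457, 204.19003828793626], [0.0, 0.0, 1.0]] [ 1.66262642  2.23885084 -0.55213767] [ 0.14016545 -0.41150708  1.11696669]
top [[404.6209483213533, 0.0, 289.99144661922674], [0.0, 404.6209483213533, 211.2689625835284], [0.0, 0.0, 1.0]] [ 2.14553832 -2.18461935  0.08931597] [0.00974104 0.55052006 0.77803726]
wrist [[378.31035438943707, 0.0, 281.35350104350357], [0.0, 378.31035438943707, 205.95142442299314], [0.0, 0.0, 1.0]] [-2.37598544  1.62102132  0.25195359] [-0.54902625 -0.03971225  0.38003939]
```

View pics/scene0.png

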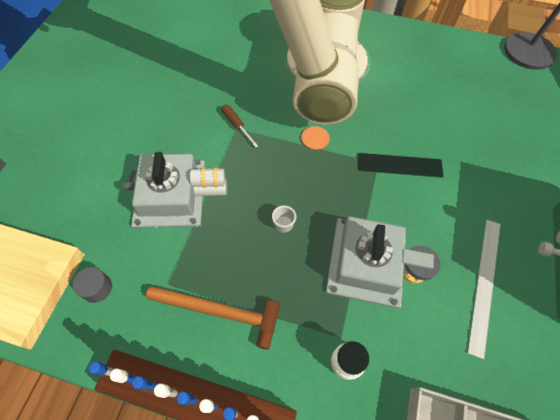

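View pics/top0.png

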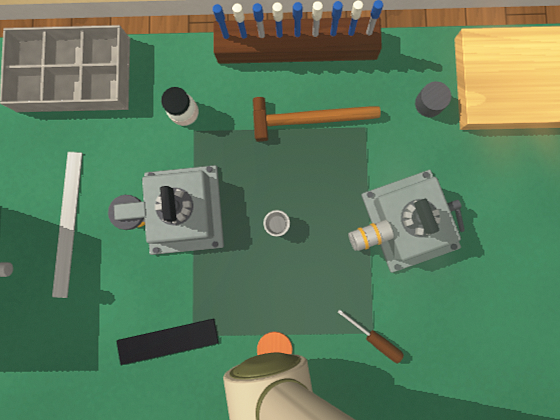

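View pics/wrist0.png

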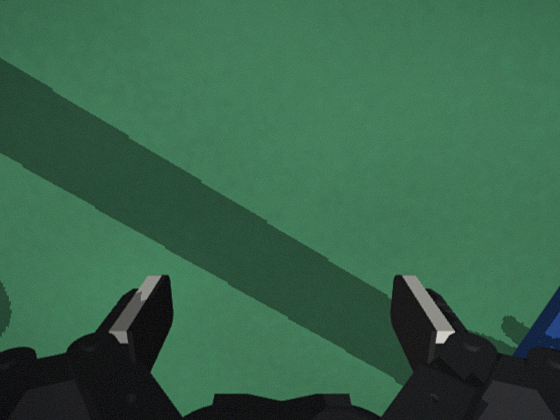

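The top view shows the creaser on the right: its rollers are at about (372,236) and its knob at about (426,215). The punch is on the left, with its knob near (169,204). In the scene view the creaser knob is at about (159,167).

```bash
cat > h.py <<'E'
import numpy as np, cv2
def cam(d):
    R=cv2.Rodrigues(np.array(d['rvec'],float))[0]; t=np.array(d['tvec'],float).ravel(); return R,t
def ray(d,px):
    R,t=cam(d); p=cv2.undistortPoints(np.array([[px]],float),np.array(d['mtx'],float),None).ravel()
    return -R.T@t, R.T@np.array([p[0],p[1],1.])
def onz(d,px,z):
    o,v=ray(d,px); return o+v*(z-o[2])/v[2]
def crop(d,x,y,r,name,k=8):
    im=d['frame'][y-r:y+r,x-r:x+r,::-1]; cv2.imwrite(name,cv2.resize(im,None,fx=k,fy=k,interpolation=cv2.INTER_NEAREST))
E
python3 - <<'E'
from rig import env
from h import *
d=env.get_image('top'); crop(d,415,220,36,'pics/ct.png')
e=env.get_image('scene'); crop(e,165,180,36,'pics/cs.png')
for n,im,(x,y) in [('top',d,(426,215)),('scene',e,(159,167))]:
    g=im['frame'].max(2); m=np.zeros_like(g); m[y-22:y+22,x-22:x+22]=(g[y-22:y+22,x-22:x+22]<75)*255
    cs,_=cv2.findContours(m,cv2.RETR_EXTERNAL,cv2.CHAIN_APPROX_NONE)
    for c in cs:
        if cv2.contourArea(c)>20: print(n,cv2.contourArea(c),cv2.minAreaRect(c),cv2.boundingRect(c))
E
```

```text
top 62.0 ((429.883544921875, 214.85618591308594), (34.527137756347656, 6.203180313110352), 69.44395446777344) (421, 199, 18, 34)
scene 295.5 ((158.2069091796875, 168.0172576904297), (11.54332160949707, 32.221649169921875), 4.763641834259033) (152, 152, 13, 33)
```

View pics/ct.png

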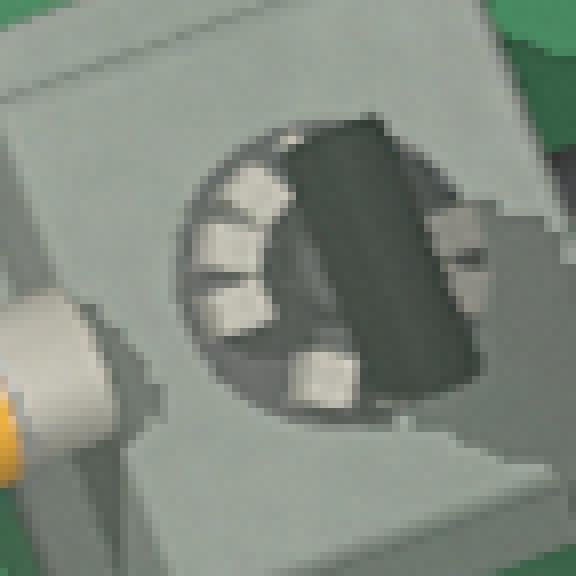

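View pics/cs.png

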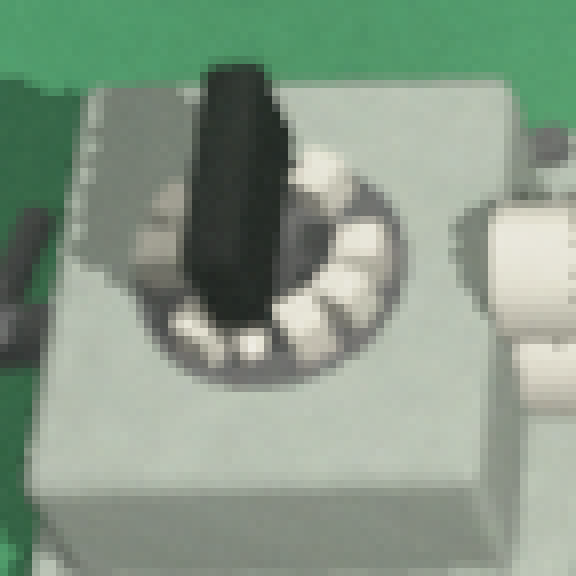

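Run:
```python
from rig import env
from h import *
d=env.get_image('top')
f=cv2.convertScaleAbs(d['frame'][190:255,380:445,::-1],alpha=3,beta=-120)
cv2.imwrite('pics/ct2.png',cv2.resize(f,None,fx=9,fy=9,interpolation=cv2.INTER_CUBIC))
for z in (0.085,): print('collar c',onz(d,(379+331/8-.5,184+272/8-.5),z),onz(d,(379+178/8,184+34),z),onz(d,(420,184+120/8),z),onz(d,(420,184+424/8),z))
pts=[(285,150),(378,115),(475,370),(360,400)]
P=[onz(d,(379+a/8-.5,184+b/8-.5),0.127) for a,b in pts]
for p in P: print(p)
v=P[2]-P[1]; print('edge',np.linalg.norm(v),np.degrees(np.arctan2(v[1],v[0])))
R,t=cam(d); print('cam',-R.T@t)
```

```text
collar c [ 0.52900792 -0.23873541  0.085     ] [ 0.52871922 -0.20471268  0.085     ] [ 0.56313274 -0.24060677  0.085     ] [ 0.49335317 -0.23724661  0.085     ]
[ 0.55254629 -0.21719281  0.127     ]
[ 0.55980504 -0.23764028  0.127     ]
[ 0.50411134 -0.25568013  0.127     ]
[ 0.49810334 -0.23072743  0.127     ]
edge 0.05854250002130169 -162.05224393941663
cam [ 0.47291422 -0.01085864  0.82749226]
```

View pics/ct2.png

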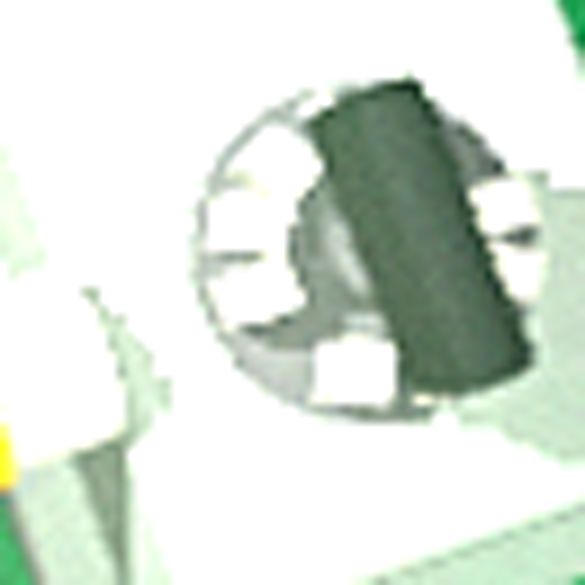

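Run:
```python
from rig import env
from h import *
e=env.get_image('scene'); d=env.get_image('top')
a=np.radians(18); u=np.array([np.cos(a),np.sin(a),0]); n=np.array([-u[1],u[0],0])
for nm,im,(x,y) in [('s',e,(165,180)),('t',d,(415,220))]:
    f=im['frame'][:,:,::-1].copy(); r=36;k=8
    c=cv2.resize(f[y-r:y+r,x-r:x+r],None,fx=k,fy=k,interpolation=cv2.INTER_CUBIC)
    P=np.array([[.529,-.239,.127]+s*.031*u+t*.008*n for s,t in [(1,1),(1,-1),(-1,-1),(-1,1)]])
    p=cv2.projectPoints(P,im['rvec'],im['tvec'],im['mtx'],None)[0].reshape(-1,2)
    cv2.polylines(c,[np.int32((p-[x-r,y-r]+.5)*k)],True,(0,0,255),1); cv2.imwrite(f'pics/chk_{nm}.png',c)
```

```text
(no output)
```

View pics/chk_s.png

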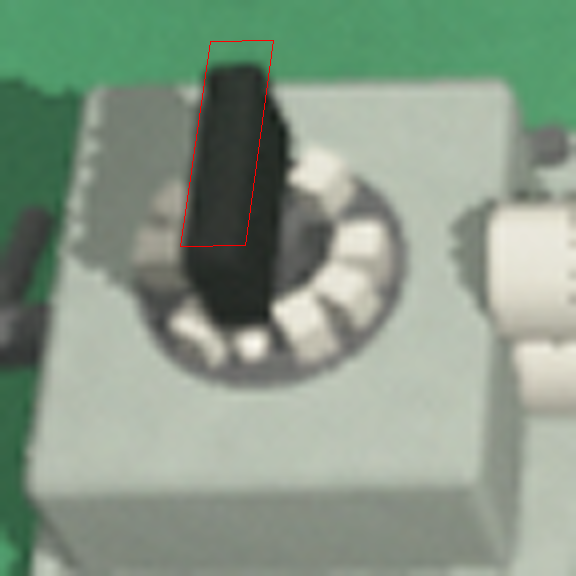

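View pics/chk_t.png

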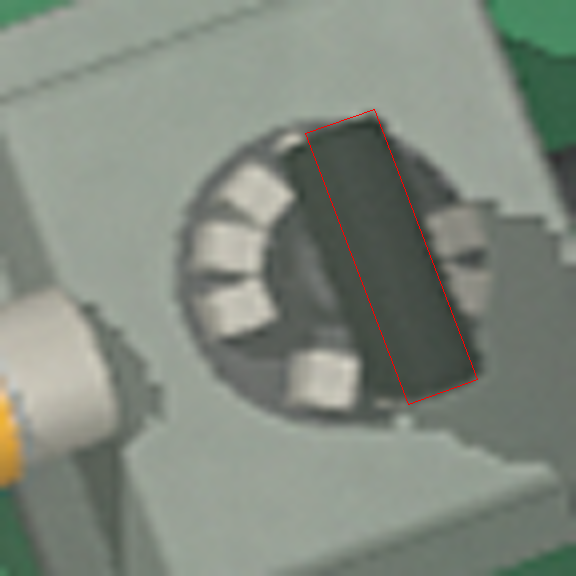

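```bash
python3 -m inch '[[[1,32.9,27.3,0,0,0,-3.4],[1,32.9,27.3,0,0,0,-3.4],[1,32.9,27.3,0,0,0,-3.4],[1,32.9,27.3,0,0,0,-3.4],[1,32.9,27.3,0,0,0,-3.4],[1,32.9,27.3,0,0,0,-3.4],[1,32.9,27.3,0,0,0,-3.4],[1,32.9,27.3,0,0,0,-3.4],[1,32.9,27.3,0,0,0,-3.4],[1,32.9,27.3,0,0,0,-3.4],[1,32.9,27.3,0,0,0,-3.4]]]' 60
python3 - <<'E'
from rig import env
from h import *
s=env.observe(); print(s['time_s'],s['position'],s['tool_rot'],s['q'],s['grip_width'],s['ft_force'])
d=env.get_image('wrist'); cv2.imwrite('pics/w1.png',d['frame'][:,:,::-1])
print(d['rvec'],d['tvec'])
E
```

```text
time_s: 1.78
position: [0.5287, -0.24, 0.1935]
tool_rot: [[0.307, 0.0, 0.952], [-0.952, -0.0, 0.307], [0.0, -1.0, 0.0]]
ft_force: [-0.9, -0.1, -0.7]
grip_width: 0.0854
1.775 [ 0.52872287 -0.24002293  0.19346394] [[ 3.06905504e-01  5.25616391e-05  9.51739990e-01]
 [-9.51739980e-01 -1.42293403e-04  3.06905509e-01]
 [ 1.51557778e-04 -9.99999988e-01  6.35438476e-06]] [-3.60888847e+01  2.49116617e+01  6.92629023e+01 -4.82724442e-03
  8.58182001e+01  3.60386264e+01] 0.08541970069724972 [-0.90200732 -0.13664706 -0.66733173]
[-2.32824621  1.69497485  0.26185564] [-0.39053951  0.36950509  0.51053784]
```

View pics/w1.png

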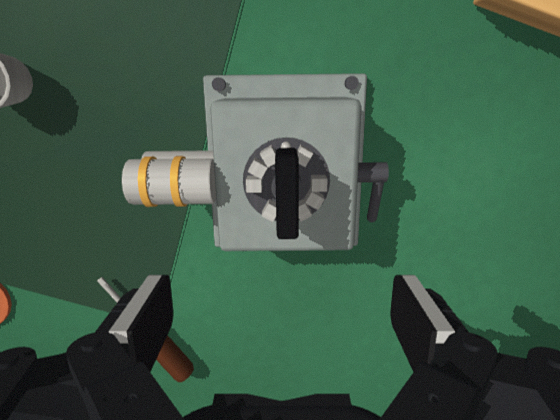

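The wrist view shows the knob bar upright at about (287,193), so it is aligned with the fingers. The scene overlay sat 2–3 px off, so I'll triangulate the knob's ends from all three views.

Run:
```python
from rig import env
from h import *
d=env.get_image('wrist'); print(cam(d)[0].T@-cam(d)[1])
f=cv2.convertScaleAbs(d['frame'][135:255,227:347,::-1],alpha=2.5,beta=-20)
cv2.imwrite('pics/w2.png',cv2.resize(f,None,fx=5,fy=5,interpolation=cv2.INTER_CUBIC))
e=env.get_image('scene')
f=cv2.convertScaleAbs(e['frame'][144:216,125:197,::-1],alpha=3,beta=-20)
cv2.imwrite('pics/s2.png',cv2.resize(f,None,fx=8,fy=8,interpolation=cv2.INTER_CUBIC))
```

```text
[ 0.60248519 -0.21513673  0.37479959]
```

View pics/w2.png

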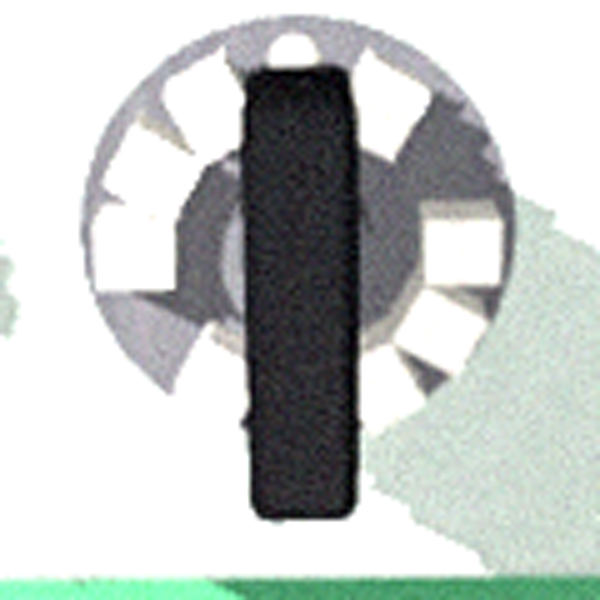

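View pics/s2.png

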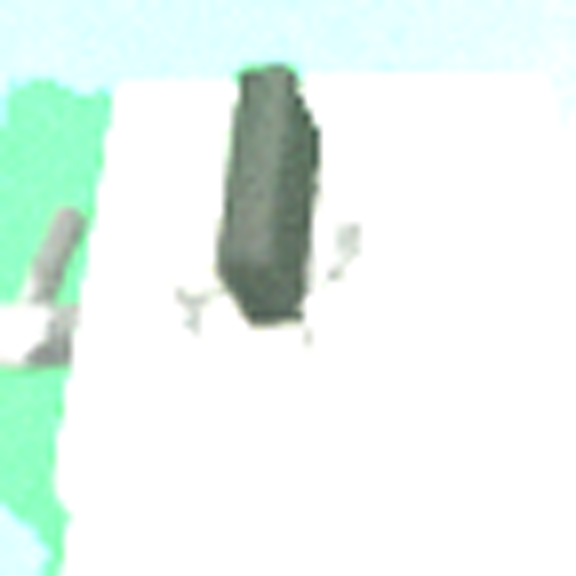

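Run:
```python
from rig import env
from h import *
V={n:env.get_image(n) for n in ('wrist','scene','top')}
def tri(obs):
    A=np.zeros((3,3));b=np.zeros(3)
    for n,p in obs:
        o,v=ray(V[n],p); v/=np.linalg.norm(v); M=np.eye(3)-np.outer(v,v); A+=M;b+=M@o
    x=np.linalg.solve(A,b)
    return x,[np.round(cv2.projectPoints(x[None],V[n]['rvec'],V[n]['tvec'],V[n]['mtx'],None)[0].ravel()-p,1) for n,p in obs]
w=(286.9,237.9); s=(157.9,151.9)
print(tri([('wrist',w),('scene',s)]))
for n,p in (('wrist',w),('scene',s)):
    for z in (.12,.127): print(n,z,onz(V[n],p,z))
print('scenecam',-cam(V['scene'])[0].T@cam(V['scene'])[1])
# collar in wrist: centre (300,232)/5, edges
for z in (.07,.085): print('collar w',z,onz(V['wrist'],(227+300/5-.5,135+228/5-.5),z),onz(V['wrist'],(227+82/5-.5,135+228/5-.5),z),onz(V['wrist'],(227+517/5-.5,135+228/5-.5),z))
# wing edges at mid
for x in (248,356): print('wing w',onz(V['wrist'],(227+x/5-.5,135+290/5-.5),.127))
s=env.observe();print(s['position'],s['time_s'])
```

```text
(array([ 0.50271537, -0.25166911,  0.11825131]), [array([-0.2,  0.2]), array([-0.1,  0.1])])
wrist 0.12 [ 0.50362445 -0.25150756  0.12      ]
wrist 0.127 [ 0.50634581 -0.2505002   0.127     ]
scene 0.12 [ 0.50349405 -0.25065439  0.12      ]
scene 0.127 [ 0.50757949 -0.24684916  0.127     ]
scenecam [0.8944061  0.11344599 0.78978906]
collar w 0.07 [ 0.53308878 -0.24227742  0.07      ] [ 0.52198654 -0.20795577  0.07      ] [ 0.54414355 -0.27645233  0.07      ]
collar w 0.085 [ 0.53651329 -0.24092725  0.085     ] [ 0.5259575 -0.2082949  0.085    ] [ 0.54702394 -0.27342008  0.085     ]
wing w [ 0.53570232 -0.2331225   0.127     ]
wing w [ 0.54022004 -0.24709084  0.127     ]
[ 0.52920793 -0.23936725  0.19334543] 2.075
```

```bash
python3 -m inch '[[[1,0.25,-0.15,-3,0,0,0],[1,0.25,-0.15,-6,0,0,0],[1,0.25,-0.15,-8,0,0,0],[1,0.25,-0.15,-9.5,0,0,0],[1,0.25,-0.15,-9.9,0,0,0],[1,0.25,-0.15,-9.9,0,0,0]]]' 30
python3 - <<'E'
from rig import env
from h import *
s=env.observe(); print(s['time_s'],s['position'],s['ft_force'],s['wrist_torque'])
for n in ('wrist','top'):
    d=env.get_image(n); cv2.imwrite(f'pics/{n}3.png',d['frame'][:,:,::-1])
E
```

```text
time_s: 2.82
position: [0.532, -0.2409, 0.0947]
tool_rot: [[0.308, 0.001, 0.951], [-0.951, -0.0, 0.308], [0.001, -1.0, 0.0]]
ft_force: [0.5, -0.4, 0.1]
grip_width: 0.0857
2.825 [ 0.53202681 -0.24085756  0.09471011] [ 0.49666353 -0.36126113  0.0535855 ] [ 0.01347467  0.00984634 -0.04223218]
```

View pics/wrist3.png

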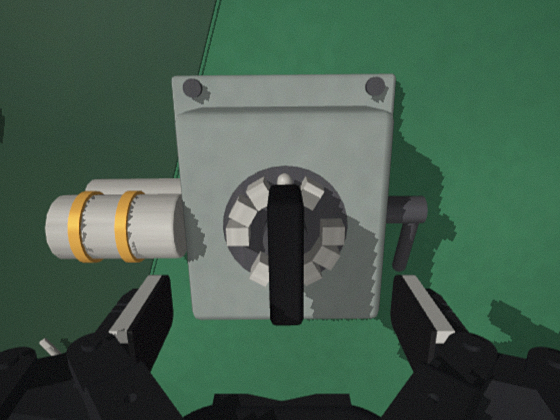

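The wrist view shows the bar at x≈286, between pad faces at 170 and 392 (middle 281). So it's about 1.5 mm off sideways. I'll check the lengthwise centring by projecting the grasp point.

Run:
```python
from rig import env
from h import *
s=env.observe(); d=env.get_image('wrist'); p=np.array(s['position'])
for z in (.085,.095,.113,.12,.127):
    q=p.copy();q[2]=z; print(z,cv2.projectPoints(q[None],d['rvec'],d['tvec'],d['mtx'],None)[0].ravel())
print('near end',onz(d,(286,323),.12),onz(d,(286,323),.127)); print('collar', onz(d,(284.5,229),.085),onz(d,(284.5,166),.085),onz(d,(284.5,292),.085),onz(d,(223,229),.085),onz(d,(347,229),.085))
print(p)
```

```text
0.085 [282.5078414  235.17903506]
0.095 [282.61045529 242.42702856]
0.113 [282.82264763 257.41494743]
0.12 [282.91655512 264.04797626]
0.127 [283.01801188 271.21423754]
near end [ 0.50288057 -0.25206522  0.12      ] [ 0.50747474 -0.25045007  0.127     ]
collar [ 0.53594236 -0.24085614  0.085     ] [ 0.5688642  -0.23007171  0.085     ] [ 0.49926552 -0.25287063  0.085     ] [ 0.52568575 -0.20917622  0.085     ] [ 0.54637461 -0.27307854  0.085     ]
[ 0.53218698 -0.24094478  0.09511487]
```

```bash
python3 -m inch '[[[1,0.1,-0.1,0,0,0,0],[0,0.1,-0.1,0,0,0,0],[-1,0.1,-0.1,0,0,0,0],[-1,0.1,-0.1,0,0,0,0],[-1,0.1,-0.1,0,0,0,0],[-1,0.1,-0.1,0,0,0,0],[-1,0.1,-0.1,0,0,0,0],[-1,0.1,-0.1,0,0,0,0]]]' 50
python3 - <<'E'
from rig import env
s=env.observe(); print(s['time_s'],s['position'],s['ft_force'],s['wrist_torque'])
E
```

```text
time_s: 3.98
position: [0.5328, -0.2417, 0.0943]
tool_rot: [[0.308, -0.0, 0.951], [-0.951, 0.0, 0.308], [-0.0, -1.0, -0.0]]
ft_force: [0.1, 0.3, 1.1]
grip_width: 0.0002
3.975 [ 0.53281424 -0.24167768  0.09431654] [0.0605278  0.3017124  1.08133053] [-0.01500866  0.00097006 -0.0361386 ]
```

Run:
```python
from rig import env
from h import *
d=env.get_image('wrist'); cv2.imwrite('pics/w4.png',d['frame'][:,:,::-1])
e=env.get_image('scene'); crop(e,165,180,60,'pics/s4.png',5)
```

```text
(no output)
```

View pics/w4.png

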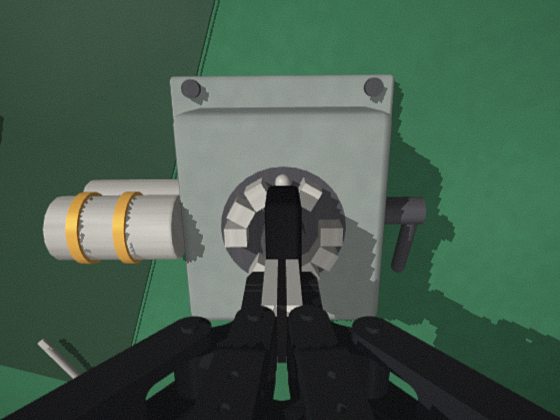

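View pics/s4.png

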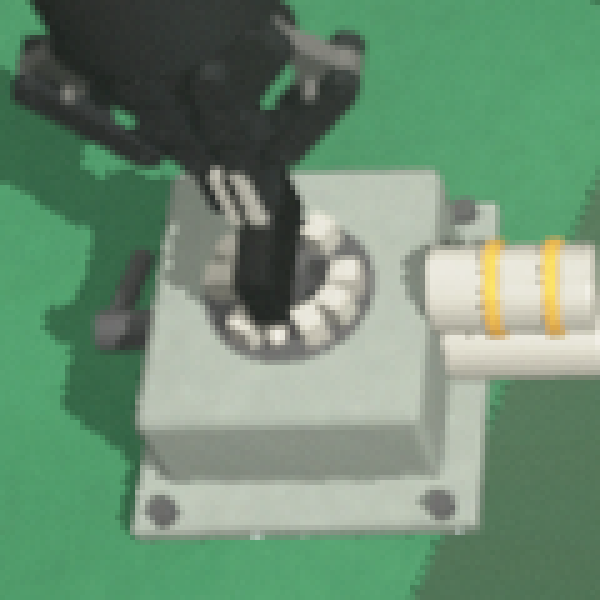

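Run:
```python
from rig import env
from h import *
s=env.observe(); p=np.array(s['position']); print(s['grip_width'],p,s['q'])
u=np.array([.951,.309,0])
for n in ('wrist','scene','top'):
  d=env.get_image(n)
  for a in (-.011,0,.011):
    print(n,a,[np.round(cv2.projectPoints((np.array([p[0],p[1],z])+a*u)[None],d['rvec'],d['tvec'],d['mtx'],None)[0].ravel(),0).tolist() for z in (.094,.105,.113,.12,.127,.135,.145)])
d=env.get_image('top'); crop(d,415,220,50,'pics/t5.png',6)
e=env.get_image('scene'); crop(e,160,165,36,'pics/s5.png',8)
d=env.get_image('wrist'); cv2.imwrite('pics/w5.png',cv2.resize(cv2.convertScaleAbs(d['frame'][170:290,220:340,::-1],alpha=2.5,beta=0),None,fx=5,fy=5,interpolation=cv2.INTER_CUBIC))
```

```text
-0.000177216220798115 [ 0.53280297 -0.24169585  0.09430677] [-3.59862584e+01  3.01922281e+01  7.74610476e+01  4.51567427e-05
  7.23494523e+01  3.60542682e+01]
wrist -0.011 [[283.0, 262.0], [283.0, 271.0], [283.0, 279.0], [283.0, 286.0], [283.0, 294.0], [283.0, 304.0], [283.0, 318.0]]
wrist 0 [[283.0, 242.0], [283.0, 251.0], [283.0, 258.0], [283.0, 265.0], [283.0, 272.0], [283.0, 281.0], [283.0, 294.0]]
wrist 0.011 [[283.0, 222.0], [283.0, 230.0], [283.0, 237.0], [283.0, 243.0], [283.0, 249.0], [283.0, 257.0], [283.0, 268.0]]
scene -0.011 [[160.0, 167.0], [158.0, 164.0], [157.0, 162.0], [157.0, 160.0], [156.0, 158.0], [155.0, 156.0], [153.0, 153.0]]
scene 0 [[159.0, 171.0], [158.0, 168.0], [157.0, 166.0], [156.0, 164.0], [155.0, 162.0], [154.0, 160.0], [153.0, 157.0]]
scene 0.011 [[158.0, 176.0], [157.0, 173.0], [156.0, 171.0], [155.0, 169.0], [154.0, 167.0], [153.0, 165.0], [152.0, 162.0]]
top -0.011 [[425.0, 221.0], [427.0, 220.0], [429.0, 220.0], [430.0, 220.0], [431.0, 219.0], [433.0, 219.0], [435.0, 218.0]]
top 0 [[423.0, 215.0], [425.0, 214.0], [426.0, 214.0], [428.0, 214.0], [429.0, 213.0], [430.0, 213.0], [432.0, 212.0]]
top 0.011 [[421.0, 209.0], [423.0, 209.0], [424.0, 208.0], [425.0, 208.0], [427.0, 207.0], [428.0, 207.0], [430.0, 206.0]]
```

View pics/t5.png

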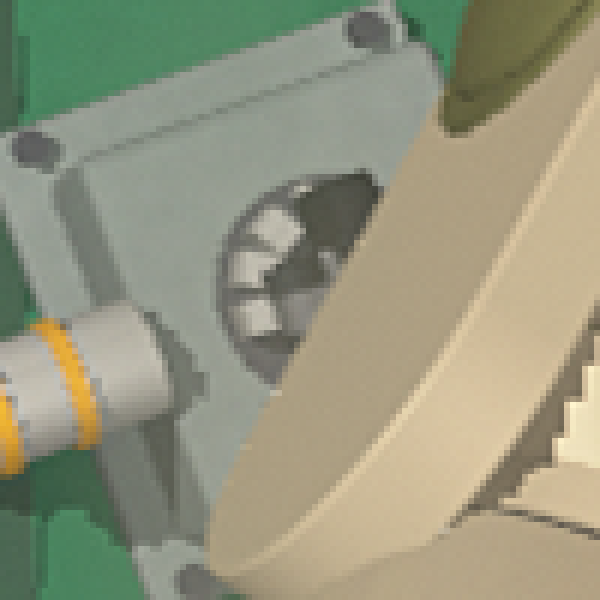

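View pics/s5.png

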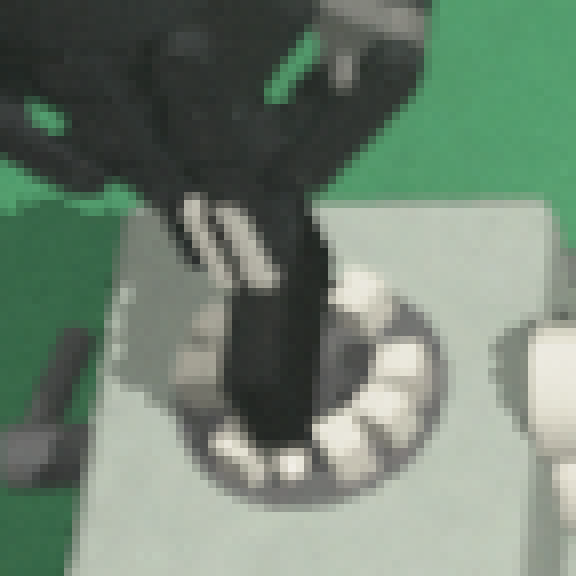

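View pics/w5.png

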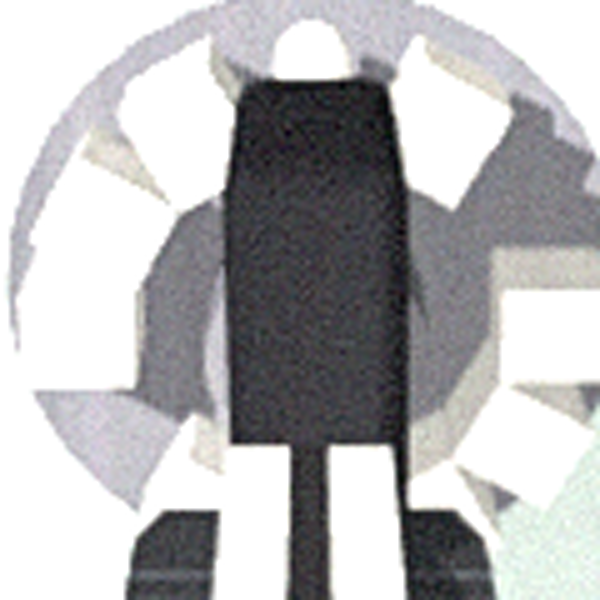

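The fingers shut completely (0.2 mm) with nothing between them. In both the wrist and scene views their tips end at the knob's top, not beside it. I'll open them and triangulate the open fingertips, to compare their real height with the reported TCP.

```bash
python3 -m inch '[[[1,0,0,0,0,0,0],[1,0,0,0,0,0,0],[1,0,0,0,0,0,0],[1,0,0,0,0,0,0],[1,0,0,0,0,0,0],[1,0,0,0,0,0,0]]]'
python3 - <<'E'
from rig import env
from h import *
s=env.observe(); p=np.array(s['position']); print(s['grip_width'],p,s['ft_force'])
e=env.get_image('scene'); crop(e,160,165,36,'pics/s6.png',8)
d=env.get_image('wrist'); cv2.imwrite('pics/w6.png',cv2.resize(cv2.convertScaleAbs(d['frame'][240:400,80:480,::-1],alpha=2.,beta=0),None,fx=2,fy=2,interpolation=cv2.INTER_CUBIC))
E
```

```text
time_s: 5.12
position: [0.5328, -0.2417, 0.0943]
tool_rot: [[0.308, 0.0, 0.951], [-0.951, -0.0, 0.308], [0.0, -1.0, 0.0]]
ft_force: [-0.1, -0.3, 0.6]
grip_width: 0.085
0.08496393189732705 [ 0.5328325  -0.24170563  0.09432944] [-0.1137782  -0.29190798  0.55309631]
```

View pics/s6.png

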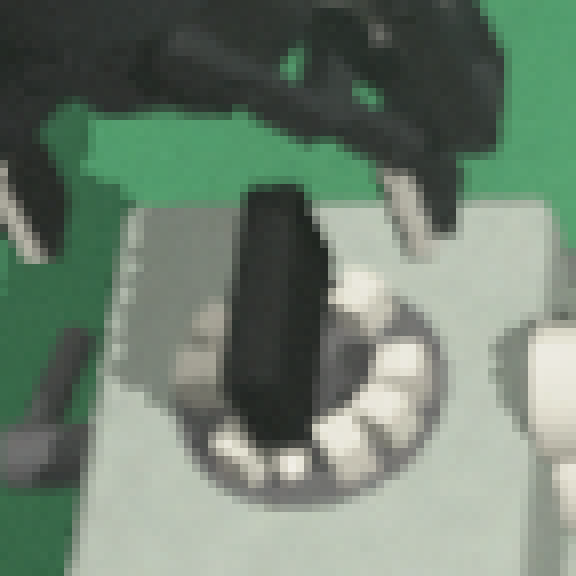

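View pics/w6.png

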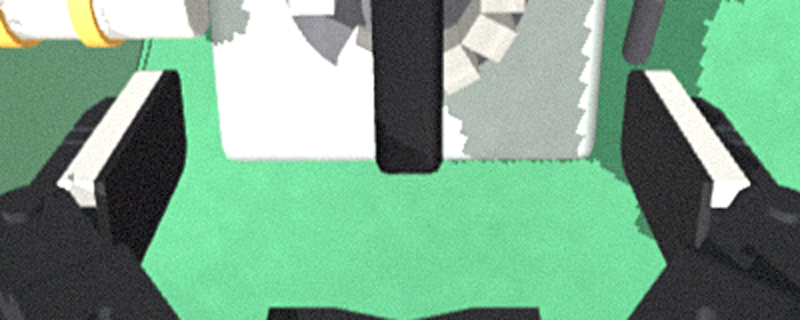

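Run:
```python
from rig import env
from h import *
V={n:env.get_image(n) for n in ('wrist','scene','top')}
def tri(obs):
    A=np.zeros((3,3));b=np.zeros(3)
    for n,p in obs:
        o,v=ray(V[n],p); v/=np.linalg.norm(v); M=np.eye(3)-np.outer(v,v); A+=M;b+=M@o
    x=np.linalg.solve(A,b)
    return x,[np.round(cv2.projectPoints(x[None],V[n]['rvec'],V[n]['tvec'],V[n]['mtx'],None)[0].ravel()-p,1) for n,p in obs]
a=tri([('wrist',(157,275)),('scene',(175.6,160.8))]);b=tri([('wrist',(408,275)),('scene',(128.3,161))])
print(a,b); m=(a[0]+b[0])/2; print('mid',m,np.linalg.norm(a[0]-b[0]))
u=np.array([.951,.309,0]);n=np.array([-.309,.951,0]);p=env.observe()['position']; print((m-p)@u,(m-p)@n,(a[0]-b[0])@n, (a[0]-b[0])@u)
```

```text
(array([ 0.52858898, -0.19363356,  0.1484264 ]), [array([ 0.5, -1.9]), array([ 0.1, -0.4])]) (array([ 0.55407828, -0.28534796,  0.14262853]), [array([-2.2,  0.3]), array([-0.5,  0.1])])
mid [ 0.54133363 -0.23949076  0.14552746] 0.0953669344895074
0.008807813203946817 -0.0005452064296215031 0.09509659482891152 0.004099418634866119
```

Triangulated open tips are at z≈0.145. The reported TCP implies 0.107, so the fingers really end about 36 mm higher than reported. I'll go down 20 mm, recheck, then do the rest.

```bash
python3 -m inch '[[[1,0,0,-1,0,0,0],[1,0,0,-2,0,0,0],[1,0,0,-2,0,0,0]]]'
python3 - <<'E'
from rig import env
from h import *
e=env.get_image('scene'); crop(e,160,165,36,'pics/s7.png',8)
d=env.get_image('wrist'); cv2.imwrite('pics/w7.png',d['frame'][:,:,::-1])
E
```

```text
time_s: 5.75
position: [0.5323, -0.2413, 0.0731]
tool_rot: [[0.308, -0.002, 0.951], [-0.951, 0.001, 0.308], [-0.002, -1.0, -0.001]]
ft_force: [0.3, 0.6, 0.3]
grip_width: 0.0853
```

View pics/s7.png

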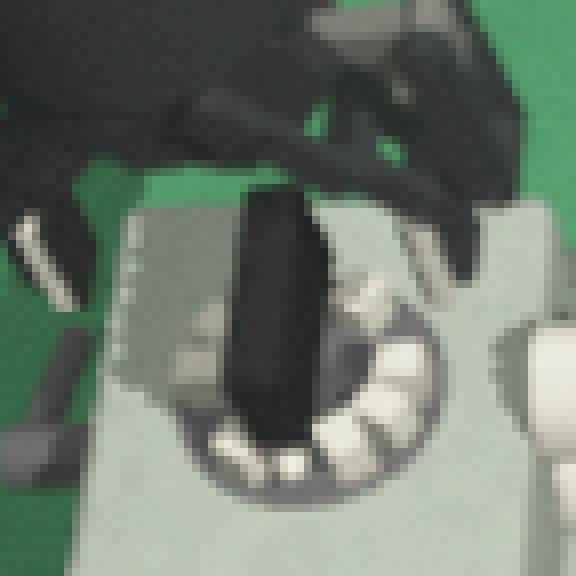

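View pics/w7.png

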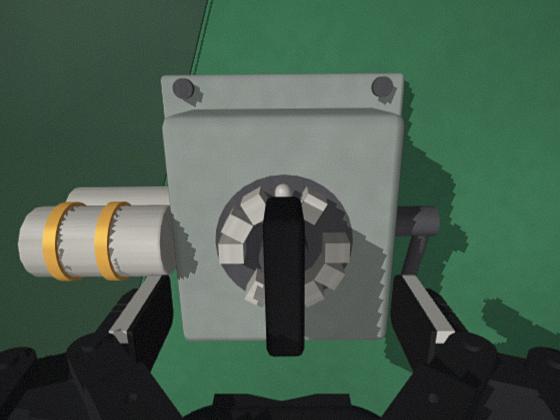

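```bash
python3 -m inch '[[[1,0.1,-0.1,-0.7,0,0,0],[1,0.1,-0.1,-1.3,0,0,0],[1,0.1,-0.1,-1.3,0,0,0],[0,0.1,-0.1,-1.3,0,0,0],[-1,0.1,-0.1,-1.3,0,0,0],[-1,0.1,-0.1,-1.3,0,0,0],[-1,0.1,-0.1,-1.3,0,0,0],[-1,0.1,-0.1,-1.3,0,0,0],[-1,0.1,-0.1,-1.3,0,0,0],[-1,0.1,-0.1,-1.3,0,0,0]]]' 50
python3 - <<'E'
from rig import env
from h import *
print(env.observe()['wrist_torque'])
e=env.get_image('scene'); crop(e,160,165,36,'pics/s8.png',8)
d=env.get_image('wrist'); cv2.imwrite('pics/w8.png',d['frame'][:,:,::-1])
E
```

```text
time_s: 7.1
position: [0.5338, -0.2425, 0.0616]
tool_rot: [[0.308, 0.0, 0.951], [-0.951, 0.0, 0.308], [-0.0, -1.0, 0.0]]
ft_force: [-0.7, 2.9, 5.9]
grip_width: 0.0151
[ 0.52116808  0.31884715 -0.06646298]
```

View pics/s8.png

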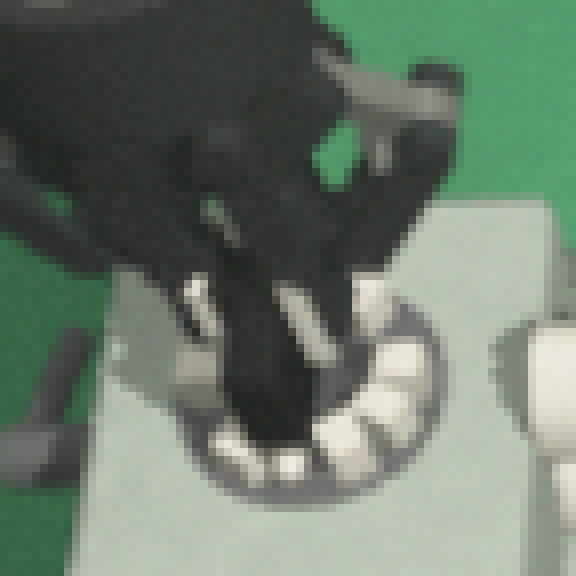

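View pics/w8.png

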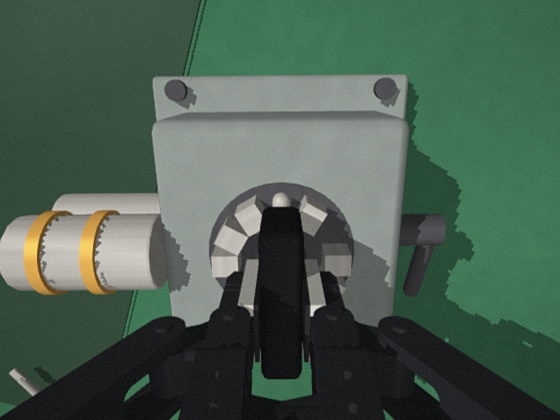

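The fingers now hold the bar: the opening is 15.1 mm, with a pad either side of it in both views. Next I'll lift it.

```bash
python3 -m inch '[[[-1,0,0,0.5,0,0,0],[-1,0,0,1,0,0,0],[-1,0,0,1.5,0,0,0],[-1,0,0,1.5,0,0,0],[-1,0,0,1.5,0,0,0]]]' 60
python3 - <<'E'
from rig import env
from h import *
print(env.observe()['wrist_torque'])
e=env.get_image('scene'); crop(e,160,165,36,'pics/s9.png',8)
d=env.get_image('wrist'); cv2.imwrite('pics/w9.png',d['frame'][:,:,::-1])
E
```

```text
time_s: 7.82
position: [0.5337, -0.2425, 0.076]
tool_rot: [[0.308, -0.0, 0.951], [-0.951, 0.001, 0.308], [-0.001, -1.0, -0.0]]
ft_force: [1.8, 2.4, -8.7]
grip_width: 0.0145
[ 0.37387404 -0.45947746 -0.06758648]
```

View pics/s9.png

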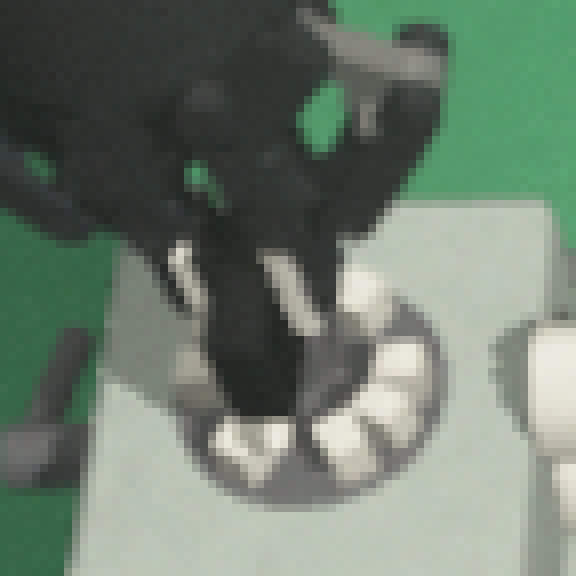

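View pics/w9.png

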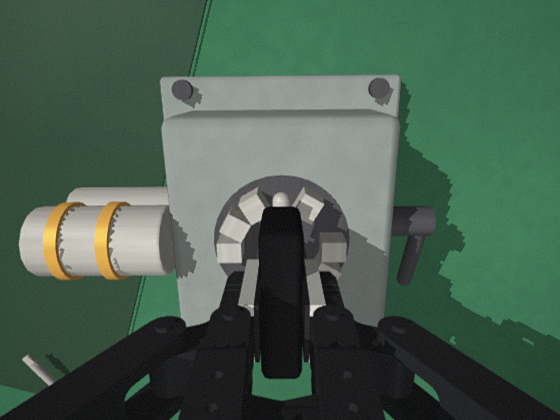

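The knob rose about 13 mm with the fingers and held its place in the pads, and the downward pull of 8.7 N fits the spring. Now I'll turn it 60° clockwise.

```bash
python3 -m inch '[[[-1,0,0,0,0,0,-8],[-1,0,0,0,0,0,-16],[-1,0,0,0,0,0,-24],[-1,0,0,0,0,0,-32],[-1,0,0,0,0,0,-40],[-1,0,0,0,0,0,-48],[-1,0,0,0,0,0,-55],[-1,0,0,0,0,0,-60],[-1,0,0,0,0,0,-60],[-1,0,0,0,0,0,-60]]]' 60
python3 - <<'E'
from rig import env
from h import *
s=env.observe();print(s['wrist_torque'],s['q'])
e=env.get_image('scene'); crop(e,160,165,36,'pics/s10.png',8)
d=env.get_image('wrist'); cv2.imwrite('pics/w10.png',d['frame'][:,:,::-1])
E
```

```text
time_s: 9.18
position: [0.5334, -0.2436, 0.0763]
tool_rot: [[-0.669, -0.001, 0.744], [-0.744, -0.001, -0.669], [0.002, -1.0, 0.0]]
ft_force: [-2.3, -5.2, -9.4]
grip_width: 0.0147
[-1.0277968   0.34857182  0.04069078] [-3.60541790e+01  3.14254213e+01  7.85466961e+01 -9.52536835e-02
  7.00154689e+01  9.59344515e+01]
```

View pics/s10.png

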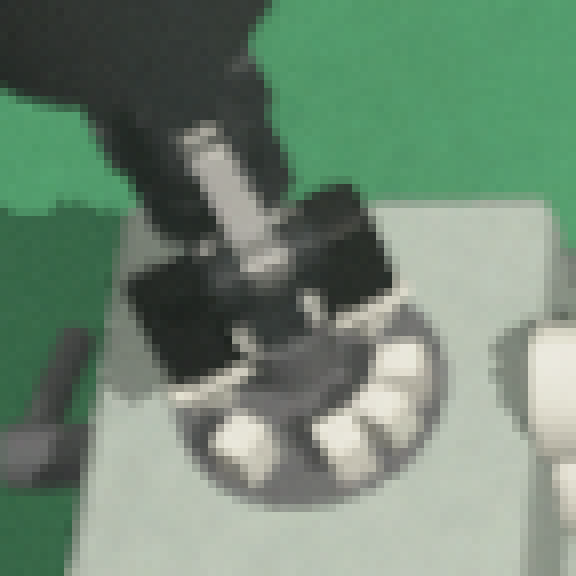

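View pics/w10.png

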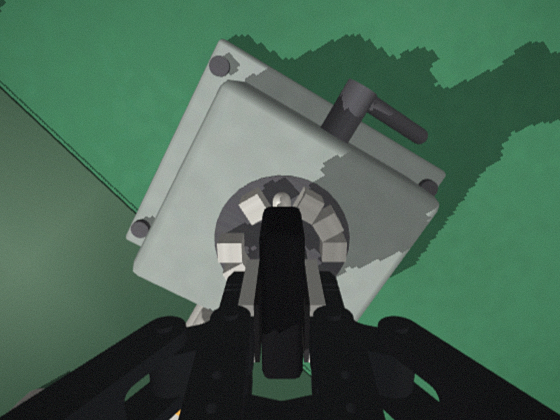

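The knob turned with the tool: yaw went from −72.1° to −132.0°, and the bar is still lifted. Lowering and releasing it now.

```bash
python3 -m inch '[[[-1,0,0,-0.5,0,0,-60],[-1,0,0,-1,0,0,0],[-1,0,0,-1,0,0,0]]]' 60 --help 2>&1 | head -3; python3 -c "
from rig import env
s=env.observe();print(s['time_s'],s['position'],s['tool_rot'])"
```

```text
invalid input: not JSON, or not a number
9.275 [ 0.53343805 -0.24355561  0.07631463] [[-6.68719534e-01 -7.42688006e-04  7.43514380e-01]
 [-7.43513123e-01 -1.42472876e-03 -6.68719826e-01]
 [ 1.55595651e-03 -9.99998709e-01  4.00545672e-04]]
```

That call was malformed: it had a stray argument and a wrong −60 turn in its first row. It was refused and nothing moved. Here are the correct rows.

```bash
python3 -m inch '[[[-1,0,0,-0.5,0,0,0],[-1,0,0,-1,0,0,0],[-1,0,0,-1.3,0,0,0],[-1,0,0,-1.3,0,0,0],[-1,0,0,-1.3,0,0,0]]]' 60
python3 - <<'E'
from rig import env
from h import *
e=env.get_image('scene'); crop(e,160,165,36,'pics/s11.png',8)
E
```

```text
time_s: 9.9
position: [0.5335, -0.2436, 0.0636]
tool_rot: [[-0.669, -0.001, 0.744], [-0.744, -0.002, -0.669], [0.001, -1.0, 0.001]]
ft_force: [-3.0, -5.0, -6.2]
grip_width: 0.0149
```

View pics/s11.png

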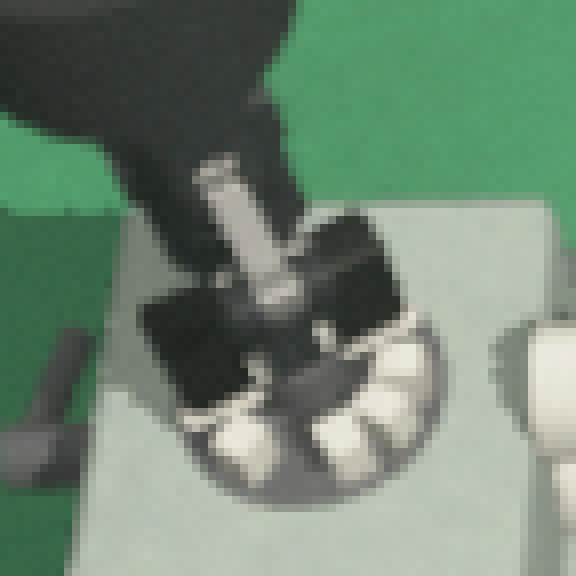

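```bash
python3 -m inch '[[[0,0,0,0,0,0,0],[1,0,0,0,0,0,0],[1,0,0,0,0,0,0],[1,0,0,0,0,0,0],[1,0,0,0,0,0,0],[1,0,0,3,0,0,0],[1,0,0,7,0,0,0],[1,0,0,12,0,0,0],[1,0,0,12,0,0,0]]]' 60
python3 - <<'E'
from rig import env
from h import *
e=env.get_image('scene'); crop(e,160,165,36,'pics/s12.png',8)
d=env.get_image('wrist'); cv2.imwrite('pics/w12.png',d['frame'][:,:,::-1])
E
```

```text
time_s: 11.08
position: [0.5352, -0.2436, 0.1872]
tool_rot: [[-0.669, 0.006, 0.743], [-0.743, -0.005, -0.669], [-0.001, -1.0, 0.008]]
ft_force: [0.0, -1.4, -0.5]
grip_width: 0.0854
```

View pics/s12.png

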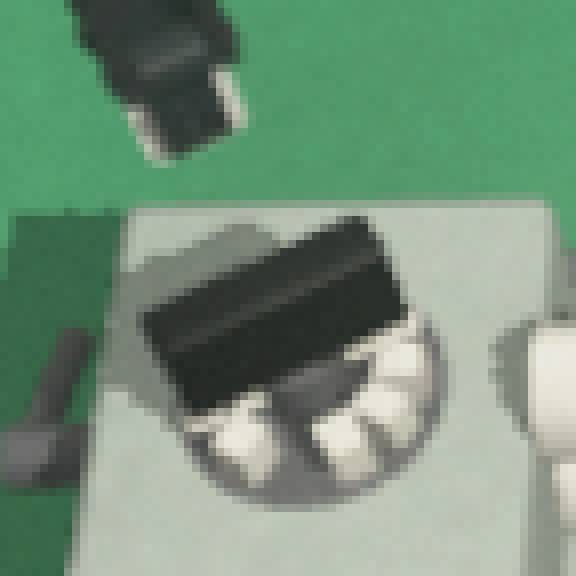

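View pics/w12.png

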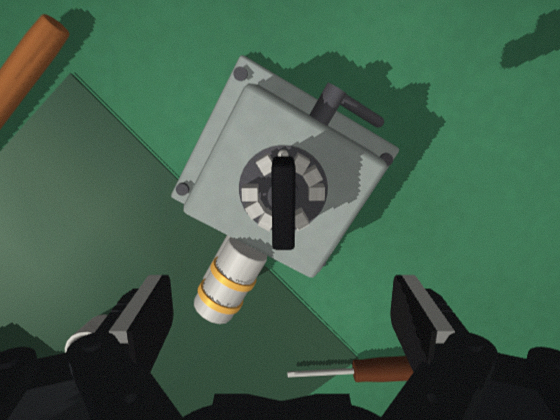

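The knob now lies across at −42° and the fingers are clear. To confirm it's fully home, I'll measure how far it dropped on release, using the lift pictures for scale.

Run:
```python
from rig import env
from h import *
I={k:cv2.resize(cv2.imread(f'pics/s{k}.png',0),(72,72),interpolation=cv2.INTER_AREA) for k in (10,11,12)}
I={k:cv2.resize(v,None,fx=8,fy=8,interpolation=cv2.INTER_CUBIC) for k,v in I.items()}
for box in [(125,270,195,430),(125,290,230,400),(355,200,425,330)]:
    x0,y0,x1,y1=box; t=I[12][y0:y1,x0:x1]
    for k in (11,10):
        r=cv2.matchTemplate(I[k],t,cv2.TM_CCOEFF_NORMED); _,v,_,l=cv2.minMaxLoc(r); print(box,k,round(v,3),l[0]-x0,l[1]-y0)
e=env.get_image('scene')
a=cv2.projectPoints(np.array([[.5335,-.242,.127],[.5335,-.242,.137]]),e['rvec'],e['tvec'],e['mtx'],None)[0].reshape(-1,2); print('px*8 per 10mm',(a[1]-a[0])*8)
w=env.get_image('wrist'); crop(w,284,200,60,'pics/w13.png',5)
t=env.get_image('top'); cv2.imwrite('pics/t13.png',t['frame'][:,:,::-1])
```

```text
(125, 270, 195, 430) 11 0.974 -3 -4
(125, 270, 195, 430) 10 0.922 -15 -32
(125, 290, 230, 400) 11 0.978 -2 -4
(125, 290, 230, 400) 10 0.97 -15 -32
(355, 200, 425, 330) 11 0.991 -2 -3
(355, 200, 425, 330) 10 0.925 -13 -31
px*8 per 10mm [-10.50745319 -22.7225276 ]
```

View pics/t13.png

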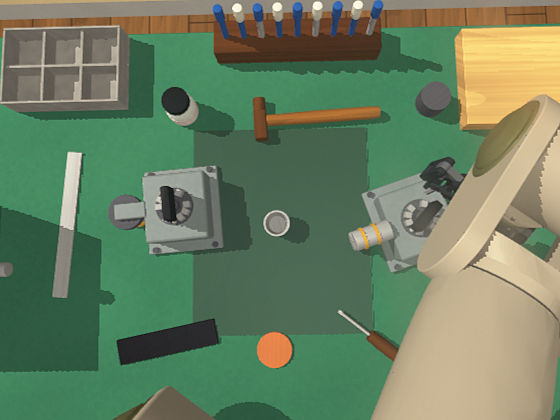

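Checks before handing in:
- **Height:** after release the knob sits 14 mm below its lifted position. The lift was about 14 mm, so it is home.
- **Angle:** the bar is parallel to the tool axis in the wrist view, so it turned about 60°.
- **Punch:** its knob at (169,204) looks unchanged in the top view.
- **Clearance:** the fingers are about 90 mm above the knob.

Run:
```python
from rig import env
s=env.observe();print(s['time_s'],s['ft_force'],abs(s['qvel']).max())
print(env.close_job())
```

```text
11.325 [ 0.4924996   0.02343844 -0.00160818] 0.2554698529312299
the job is handed in; nothing more can be done
None
```

I handed the job in at 11.3 s of the 32 s, with the creaser's knob in its in-gear notch by every check I could make. I gripped it, pulled it up about 14 mm, turned it 60° clockwise, lowered it to about 2 mm above home, let go and moved clear.

**Last checks:**
- **Turn:** the tool's yaw changed by 59.9°, and the released bar still lies parallel to the tool in the wrist view.
- **Home:** from the lifted position the knob dropped about 14 mm in the scene view, matching the lift, with the last 2 mm or so on release. I judged this from images; there was no direct joint reading.
- **Punch and contact:** the punch's knob looks unchanged in the top view. The fingers are well clear, and the wrist force is about 0.5 N.

**What failed or disagreed:**
- **First grasp:** it closed on nothing. Triangulation put the fingertips about 36 mm higher than the reported TCP (tool point), so I lowered the tool 33 mm more before gripping.
- **Knob size and height:** triangulation put the knob's near top edge at z ≈ 0.118 m against 0.127 m stated. The bar also looked about 3 mm short, probably because of its rounded edges.
- **Mistyped move:** one call had a stray argument and a wrong turn in it. It was refused and nothing moved.

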